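# Empty the tall tube into the parts case

## Robot

A 7-joint arm with a two-finger parallel gripper is mounted at the origin on the work surface. World frame = base frame: x ahead of the robot, y to its left, z up, the work surface at z = 0. Lengths are in mm, angles in rad, forces in N, time in s.
With the tool pointing down it reaches from about 400 to 875 mm from the base axis. Payload 4.4 kg.
Tool frame: the origin (TCP) lies at the very end of the fingers, on their centre line; the grasp point (between the pads) lies 19 mm behind it; y points along the fingers, z is the direction in which the jaws open and shut, and the axes are right-handed (so a half turn about y gives the same grasp; the last joint's range is limited). The gripper opens to 85 mm and grips with 20 to 120 N. Pads are 22 mm wide; open, the fingers measure 114 mm over their backs; the gripper's body (76 mm by 85 mm) begins 54 mm behind the grasp point. The pads swing forward as they close: fully open they stand 13 mm farther back than shut.
Start: joints at [1.243, 0.628, 0.038, 1.517, -0.027, 0.996, -0.02], TCP at [168.26, -627.858, 231.313] pointing down, gripper open.
Joint ranges: [-3.06, 3.06], [-0.37, 2.12], [-1.25, 1.32], [0.18, 2.47], [-1.1, 4.24], [0.23, 1.98], [-2.94, 2.94]. Speed limits (rad/s): [2.57, 2.57, 3.14, 3.14, 3.14, 3.14, 3.14].

## Interface

Orientations are given as [roll, pitch, yaw] about the fixed x, y, z axes, in that order (R = Rz(yaw) Ry(pitch) Rx(roll)).
In Python, from cell import ctrl, imaging, finish_job gives the robot as it stands.
- The arm moves only by the shell command python3 -m inch 'ROWS'. ROWS is JSON, one flat list of numbers, 7 for each row, row after row: the opening, from 0 (shut) to 1 (fully open), then the shift along the tool's x, y, z in cm, then the turn, a rotation vector about the tool's x, y, z in degrees. A call has 1 to 12 rows; each row is the pose to reach, as a shift and turn from the pose commanded when the call began, along the tool's axes at that moment; what a row does not reach only later rows make up. A row lasts 1/10 s, in which the tool goes at most 50 mm and 8.59 degrees, less where a joint would pass 70% of its speed; a pose out of reach is approached as far as the arm can. A call with a gripper value outside its range is refused whole. The fingers move at their own pace and stop on an object; the grip force is fixed at half the most. Time passes only in rows, so rows that repeat a pose let the fingers close. It gives the time, the measured TCP pose, the force and the opening at its end, in the units of the state.
- ctrl.read_state(): the state, without advancing time (a new reading comes with each control period).
- imaging.get_image(name): name is "side" or "top"; returns a dict with "img" (480x640x3 uint8, red, green, blue), "fx", "fy", "cx", "cy" (pixels), "dist" ([k1, k2, p1, p2, k3] as OpenCV has them; the pictures are not rectified), "R" (3x3) and "t" (3): a world point X has camera coordinates R X + t. Camera axes: x right, y down, z forward; pixel columns grow to the right and rows downward; lengths in mm; the calibration is good to about 2 mm. A picture is of the moment at which its call begins. There is no depth.
- finish_job(): hands the job in, once; it reports no verdict.
The state is a dict: "clock": time; "qpos": joint angles; "qd": joint speeds; "tau": joint torques, N m; "eef_pos": TCP position; "tool_rot": TCP orientation; "force": force on the tool from outside, world axes, zero at the start; "torque": the same for the moment, N m; "width": finger opening in mm.
Only numpy, scipy, OpenCV 4.12 (cv2) and the standard library are available. Lean on these libraries where they do the work, as an engineer would, in place of code of your own. Each camera call takes 0.05 s, during which the arm holds its last target.

## Task

Open the lid of the parts case until it rests on its stop. Then empty the tall square tube of steel balls into the case in two moves: lean it with its mouth over one of the case's side ledges, its foot on the bench, and let go; take hold of it again in its lower half, and raise the foot until all four balls have rolled out into the case. Let the empty tube back down to lean on a side ledge as before, foot on the bench, and leave the lid open and the short tube, jar and tape roll where they are.

Things in the scene. Friction and masses are not known exactly. Their poses are not given: they have to be found in the camera images.
- canister: Tall open-topped square tube of bare aluminium, closed at the foot: 54 x 54 mm outside, 230 mm tall, 3 mm walls and floor, 0.3 to 0.5 kg, four loose steel balls on its floor. It stands upright on the bench to the left or to the right of the case. Origin at the centre of its underside, z along the tube to the open mouth, x and y square to the side faces.
- canister_mouth (a point): Centre of the tube's open mouth, 230 mm from its underside.
- case: Grey steel parts case, fixed to the bench: 170 mm (x) by 240 mm (y), rim 90 mm above the bench, 6 mm floor. Origin at the centre of its underside, x towards the hinge side (away from the robot), y to the left, z up. Front and back walls 6 mm thick; the left and right walls are 12 mm thick, their flat tops are the ledges. Empty at the start.
- ledge_left (a point): Middle of the outer top edge of the case's left (+y) wall: the left ledge, 90 mm above the bench; the ledge is 12 mm wide, from here inwards, and runs along the case's x.
- ledge_right (a point): Middle of the outer top edge of the case's right (-y) wall: the right ledge, the same as the left one.
- lid (a joint): Angle of the case's lid: 0 shut, 1.85 open on its stop (leaning back past upright); it starts shut or a little ajar. The hinge is stiff: the lid stays wherever it is left and takes about 3 to 5 N at its handle to move. The lid is a flat grey plate 6 mm thick, 170 mm from hinge to front edge, 240 mm wide.
- lid_hinge (a point): Middle of the lid's hinge line, on the far top edge of the case, level with the underside of the lid; the hinge runs along the case's y.
- ball0_center (a point): Centre of one of the four loose steel balls, 22 mm across, 44 g, that start on the canister's floor.
- ball1_center (a point): Centre of one of the four loose steel balls, 22 mm across, 44 g, that start on the canister's floor.
- ball2_center (a point): Centre of one of the four loose steel balls, 22 mm across, 44 g, that start on the canister's floor.
- ball3_center (a point): Centre of one of the four loose steel balls, 22 mm across, 44 g, that start on the canister's floor.
- short_tube: Bystander: empty square aluminium tube like the canister but only 110 mm tall, on the other side of the case. Origin at its underside.
- tape: Bystander: black roll of tape, 90 mm across, 25 mm high, beyond the case.
- jar: Bystander: jar 85 mm tall, beyond the case.
- lid_handle (a point): Centre of the crossbar of the T-shaped steel handle on top of the lid, near its front edge. The bar is round, 18 mm thick and 34 mm long, runs along the case's y, with its centre 34 mm above the lid's underside and 155 mm from the hinge line, on a 10 mm stem. Pinched by its two ends, it can turn between the fingers as the lid swings.
Mind the look-alikes: they are no part of the job. Leave any blue, purple or turquoise look-alike of the canister alone.

How it is judged:
By the outcome, as a careful person would: the job done as asked, in the order asked, and still so for the second after the job is handed in, with the robot touching nothing.
It also fails if it takes over 72 s, if anything falls off the work surface, if the arm or the gripper's body presses on something with over 40 N, if the wrist force passes 120 N, or if a joint passes its speed limit or range.

## Working session

There is one attempt and no reset: what is moved stays moved. The work goes in short steps, Python scripts to look and compute and a shell command to move; the robot and the scene stay as the last step left them, time stands still between calls to the robot, and variables do not carry over. Pictures are saved under pics/ and viewed, and the job is handed in when it is done.

```bash
ls; mkdir -p pics
python3 - <<'E'
from cell import ctrl, imaging
import cv2
print(ctrl.read_state())
for n in("side","top"):
    d=imaging.get_image(n); cv2.imwrite(f"pics/{n}0.png",d["img"][:,:,::-1]); print(n,{k:v for k,v in d.items() if k!="img"})
E
```

```text
pics
{'clock': 0.0, 'qpos': array([ 1.24319187,  0.6293315 ,  0.03845246,  1.51837729, -0.02700191,
        0.9962497 , -0.01999867]), 'qd': array([ 0.00025887,  0.00044349, -0.00196707,  0.00058128, -0.00075319,
        0.00095825, -0.00150103]), 'tau': array([ 2.88892006e-04, -5.63396108e+01,  1.22635078e+00, -1.93435961e+01,
        1.09373184e-02,  1.03944234e-02, -1.94905238e-05]), 'eef_pos': array([ 168.0999006 , -627.25383012,  230.39576453]), 'tool_rot': array([-1.57264365e+00, -2.81078702e-05, -2.87979659e+00]), 'force': array([ 0.03277748, -0.1119885 , -1.45392992]), 'torque': array([-0.05753114, -0.00899219, -0.01333996]), 'width': 85.39049150476663}
side {'fx': 441.86688440978605, 'fy': 441.86688440978605, 'cx': 314.88095879569903, 'cy': 233.46733794350644, 'dist': array([-0.10192831,  0.        ,  0.        ,  0.        ,  0.        ]), 'R': array([[ 0.97727442, -0.21128524,  0.01712464],
       [-0.13486124, -0.68204077, -0.71877176],
       [ 0.16354556,  0.7001278 , -0.69503519]]), 't': array([-528.54000601,  238.16466822,  847.1419718 ])}
top {'fx': 605.818497105017, 'fy': 605.818497105017, 'cx': 325.24792835630615, 'cy': 246.73465474511136, 'dist': array([-0.05876313,  0.        ,  0.        ,  0.        ,  0.        ]), 'R': array([[ 0.0240521 , -0.99969998,  0.00463006],
       [-0.99820583, -0.02426966, -0.05473662],
       [ 0.05483257, -0.00330522, -0.99849009]]), 't': array([  33.28766537,  535.44720412, 1582.15499738])}
```

View pics/side0.png

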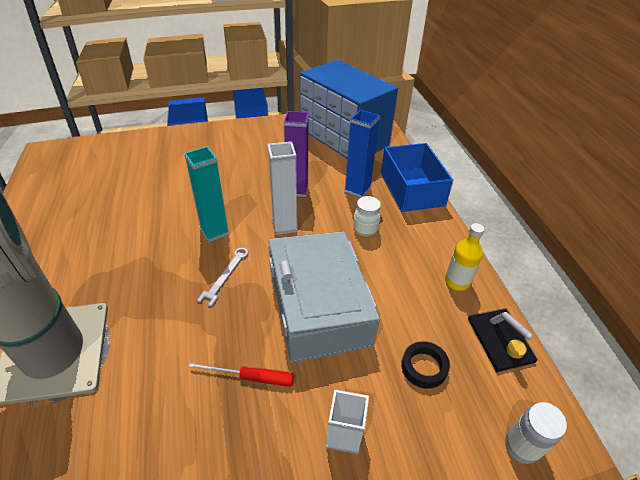

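View pics/top0.png

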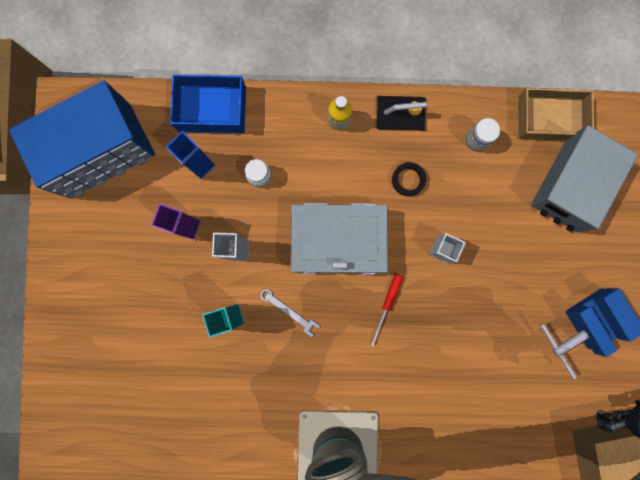

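The side view shows four tall tubes: teal (205,195), bare aluminium (283,190), purple (297,150) and blue (362,155). Only the one at (283,190), which is (225,245) in the top view, is bare aluminium and tall, so that is the canister. The short aluminium tube is at (450,248) in the top view. I'll confirm with a crop and measure.

```bash
cat > h.py <<'E'
import numpy as np, cv2, pickle
from cell import ctrl, imaging
def grab(n,save=None):
    d=imaging.get_image(n)
    if save: cv2.imwrite("pics/"+save,d["img"][:,:,::-1])
    return d
def ray(d,px):
    K=np.array([[d["fx"],0,d["cx"]],[0,d["fy"],d["cy"]],[0,0,1]])
    u=cv2.undistortPoints(np.array([[px]],float),K,d["dist"])[0,0]
    return -d["R"].T@d["t"], d["R"].T@np.array([u[0],u[1],1])
def onz(d,px,z):
    c,v=ray(d,px); return c+v*(z-c[2])/v[2]
def proj(d,X):
    K=np.array([[d["fx"],0,d["cx"]],[0,d["fy"],d["cy"]],[0,0,1]])
    return cv2.projectPoints(np.array(X,float).reshape(-1,3),cv2.Rodrigues(d["R"])[0],d["t"],K,d["dist"])[0][:,0]
def tri(d1,p1,d2,p2):
    c1,v1=ray(d1,p1);c2,v2=ray(d2,p2)
    s=np.linalg.lstsq(np.stack([v1,-v2],1),c2-c1,rcond=None)[0]
    a=c1+s[0]*v1;b=c2+s[1]*v2
    return (a+b)/2,np.linalg.norm(a-b)
def crop(d,x0,y0,x1,y1,k,name):
    cv2.imwrite("pics/"+name,cv2.resize(d["img"][y0:y1,x0:x1,::-1],None,fx=k,fy=k,interpolation=cv2.INTER_CUBIC))
E
python3 - <<'E'
from h import *
a=grab("top");b=grab("side")
crop(a,200,190,400,290,4,"c_top.png");crop(b,240,120,390,370,2.4,"c_side.png")
E
```

```text
(no output)
```

View pics/c_top.png

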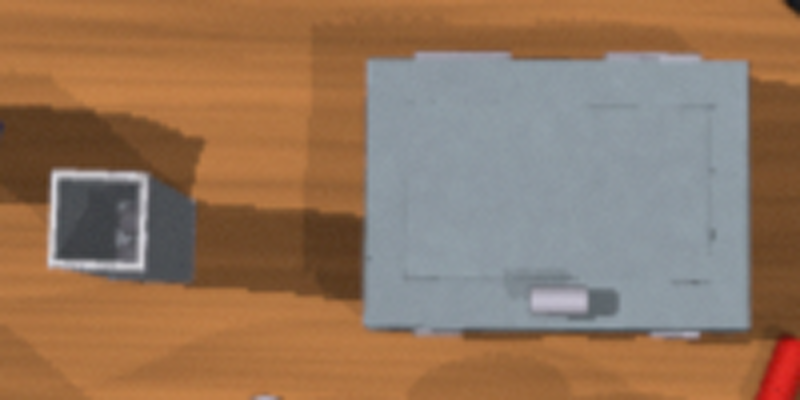

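View pics/c_side.png

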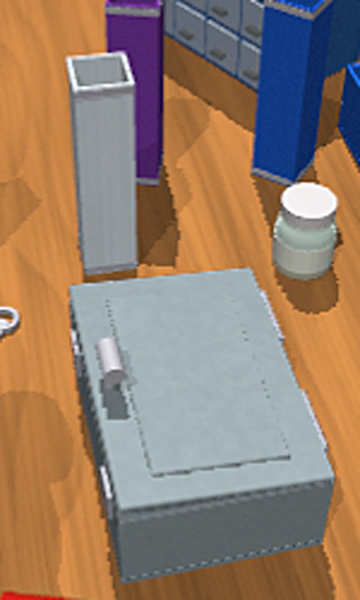

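The crop confirms it. The canister is bare aluminium with balls visible inside; its mouth corners in the crop are about (51,171), (149,172), (146,268) and (50,267). The lid is nearly shut and the handle is at (559,300). Next I'll turn these into positions.

Run:
```python
from h import *
a=grab("top");b=grab("side")
np.set_printoptions(precision=1,suppress=True)
T=lambda p:(p[0]/4+200,p[1]/4+190)
S=lambda p:(p[0]/2.4+240,p[1]/2.4+120)
m=[onz(a,T(p),230) for p in[(51,171),(149,172),(146,268),(50,267)]]
print("mouth",np.array(m),np.mean(m,0))
for n,p in dict(bl=(367,60),br=(748,60),fr=(749,328),fl=(364,327)).items(): print(n,onz(a,T(p),96))
print("handle",tri(a,T((559,300)),b,S((111,362))))
for n,p,q in[("fl",(364,327),(121,515)),("mouth fr(r)",(146,268),(78,93)),]: print(n)
print("side lid corners z=96", *[ (n,onz(b,S(p),96)) for n,p in dict(fl=(70,284),bl=(250,268),br=(332,480),fr=(118,512)).items()])
print("foot side z=0",[onz(b,S(p),0) for p in [(85,273),(137,268)]])
print("mouth side",[onz(b,S(p),230) for p in [(68,58),(127,53),(135,84),(78,93)]])
```

```text
mouth [[548.4 304.7 230. ]
 [549.2 248.6 230. ]
 [494.3 248.6 230. ]
 [493.5 303.4 230. ]] [521.4 276.3 230. ]
bl [632.9 133.1  96. ]
br [ 638.8 -106.2   96. ]
fr [ 470.6 -109.9   96. ]
fl [465.4 130.4  96. ]
handle (array([484.6,  10.2, 131.6]), np.float64(0.4994611436577516))
fl
mouth fr(r)
side lid corners z=96 ('fl', array([468.2, 140. ,  96. ])) ('bl', array([633.1, 128.7,  96. ])) ('br', array([ 634.5, -110.5,   96. ])) ('fr', array([ 469.4, -105.8,   96. ]))
foot side z=0 [array([494.1, 250.5,   0. ]), array([548.6, 247.4,   0. ])]
mouth side [array([495.7, 300.3, 230. ]), array([550.9, 298.3, 230. ]), array([549. , 246.3, 230. ]), array([496.7, 242. , 230. ])]
```

```bash
cat >> h.py <<'E'
from scipy.spatial.transform import Rotation as Ro
def go(pos,R,s=None):
    "needed tool shift (cm) and rotvec (deg); pos = TCP target world"
    s=s or ctrl.read_state()
    Rc=Ro.from_euler("xyz",s["tool_rot"])
    print("shift cm",np.round(Rc.inv().apply(np.array(pos)-s["eef_pos"])/10,2),"turn deg",np.round((Rc.inv()*R).as_rotvec(degrees=True),2), "t",s["clock"])
def rot(yaw,roll=-np.pi/2,pitch=0): return Ro.from_euler("xyz",[roll,pitch,yaw])
def frame(ydir,zdir):
    y=np.array(ydir,float);y/=np.linalg.norm(y);z=np.array(zdir,float);z-=y*(y@z);z/=np.linalg.norm(z)
    return Ro.from_matrix(np.stack([np.cross(y,z),y,z],1))
E
python3 - <<'E'
from h import *
go([484.6,10.2,220],rot(-3.1216))
E
```

```text
shift cm [-47.07   1.13 -53.42] turn deg [4.000e-02 1.386e+01 1.000e-02] t 0.3
```

```bash
python3 -m inch '[1,-47.1,0,-53.4,0,13.9,0, 1,-47.1,0,-53.4,0,13.9,0, 1,-47.1,0,-53.4,0,13.9,0, 1,-47.1,0,-53.4,0,13.9,0, 1,-47.1,0,-53.4,0,13.9,0, 1,-47.1,0,-53.4,0,13.9,0, 1,-47.1,0,-53.4,0,13.9,0, 1,-47.1,0,-53.4,0,13.9,0, 1,-47.1,0,-53.4,0,13.9,0, 1,-47.1,0,-53.4,0,13.9,0, 1,-47.1,0,-53.4,0,13.9,0, 1,-47.1,0,-53.4,0,13.9,0]'
python3 - <<'E'
from h import *
go([484.6,10.2,180],rot(-3.1216))
E
```

```text
clock: 1.5
eef_pos: [435.9, -88.6, 231.7]
tool_rot: [-1.571, 0.001, -3.123]
force: [0.8, -0.6, 0.2]
width: 85.5
shift cm [-5.05  5.17 -9.79] turn deg [-0.02 -0.05 -0.05] t 1.5
```

```bash
python3 -m inch '[1,-5,5,-9.8,0,0,0, 1,-5,5,-9.8,0,0,0, 1,-5,5,-9.8,0,0,0, 1,-5,5,-9.8,0,0,0, 1,-5,5,-9.8,0,0,0]'
python3 - <<'E'
from h import *
go([484.6,10.2,112],rot(-3.1216))
b=grab("side"); crop(b,200,150,400,350,3,"a1.png")
E
```

```text
clock: 2.0
eef_pos: [483.0, 8.0, 181.2]
tool_rot: [-1.57, -0.001, -3.122]
force: [0.1, -0.4, 0.1]
width: 85.3
shift cm [-0.17  6.92 -0.22] turn deg [-0.04 -0.02  0.04] t 2.0
```

View pics/a1.png

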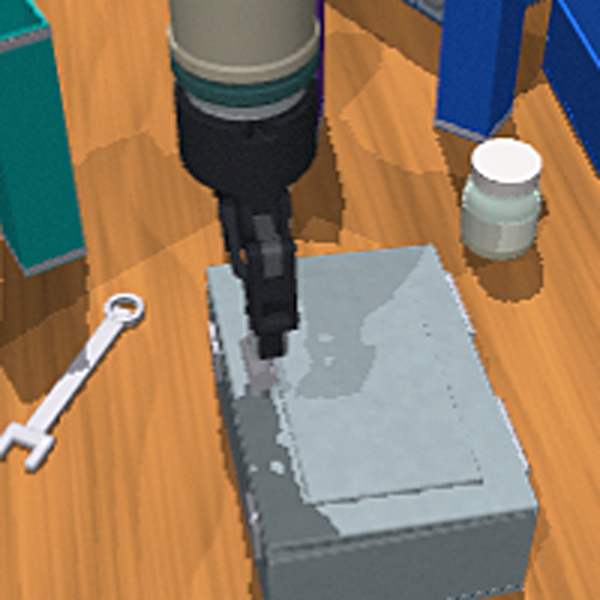

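The gripper is centred over the handle bar. I'll descend and close on its ends.

```bash
python3 -m inch '[1,-0.2,4,-0.2,0,0,0, 1,-0.2,7.1,-0.2,0,0,0, 1,-0.2,7.1,-0.2,0,0,0, 0,-0.2,7.1,-0.2,0,0,0, 0,-0.2,7.1,-0.2,0,0,0, 0,-0.2,7.1,-0.2,0,0,0, 0,-0.2,7.1,-0.2,0,0,0, 0,-0.2,7.1,-0.2,0,0,0, 0,-0.2,7.1,-0.2,0,0,0]'
python3 - <<'E'
from h import *
b=grab("side"); crop(b,200,150,400,350,3,"a2.png")
E
```

```text
clock: 2.95
eef_pos: [485.8, 10.3, 110.9]
tool_rot: [-1.571, 0.002, -3.123]
force: [0.4, -1.7, 2.3]
width: 33.0
```

View pics/a2.png

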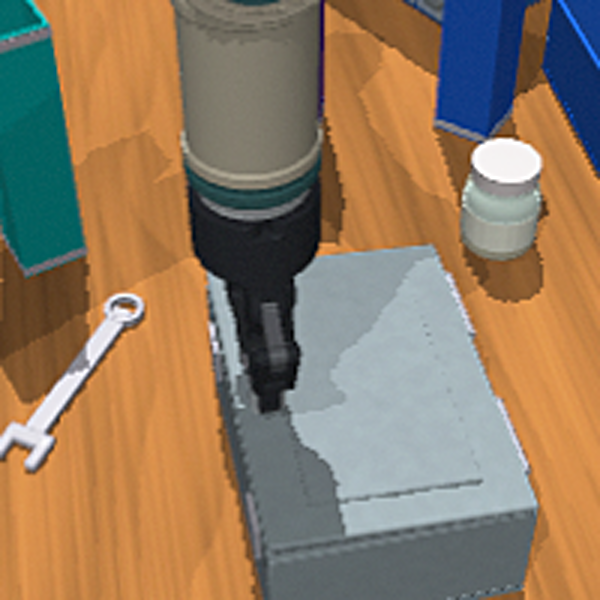

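The handle is gripped (33 mm across) and centred. I'll swing it along the arc about the hinge, with radius 158.7 mm.

```bash
python3 -m inch '[0,-0.4,-1.24,0,0,0,0, 0,-0.93,-2.52,0,0,0,0, 0,-1.57,-3.75,0,0,0,0, 0,-2.31,-4.91,0,0,0,0, 0,-3.15,-6.01,0,0,0,0, 0,-4.09,-7.03,0,0,0,0, 0,-5.11,-7.97,0,0,0,0, 0,-6.21,-8.81,0,0,0,0, 0,-7.38,-9.55,0,0,0,0, 0,-8.6,-10.19,0,0,0,0, 0,-9.88,-10.72,0,0,0,0, 0,-9.88,-10.72,0,0,0,0]'
python3 - <<'E'
from h import *
s=ctrl.read_state();print(s["force"],s["width"])
b=grab("side"); crop(b,200,100,400,350,2.4,"a3.png")
E
```

```text
clock: 4.2
eef_pos: [582.2, 11.9, 216.6]
tool_rot: [-1.57, -0.006, -3.122]
force: [-3.6, -0.9, 1.9]
width: 32.7
[-3.57844709 -0.91933895  1.89265361] 32.73944532075416
```

View pics/a3.png

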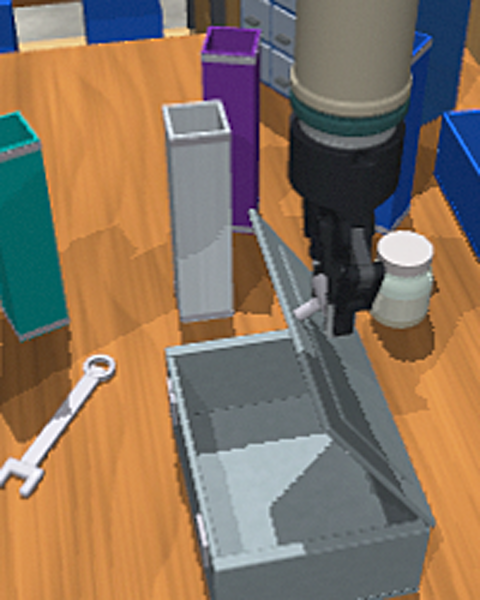

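```bash
python3 -m inch '[0,-1.32,-0.42,0,0,0,0, 0,-2.67,-0.72,0,0,0,0, 0,-4.05,-0.9,0,0,0,0, 0,-5.43,-0.96,0,0,0,0, 0,-6.81,-0.9,0,0,0,0, 0,-8.19,-0.72,0,0,0,0, 0,-9.54,-0.42,0,0,0,0, 0,-10.86,0,0,0,0,0, 0,-12.14,0.53,0,0,0,0, 0,-12.7,0.76,0,0,0,0]'
```

```text
clock: 5.25
eef_pos: [709.9, 14.0, 208.8]
tool_rot: [-1.57, -0.004, -3.123]
force: [-4.3, -1.3, 2.3]
width: 33.2
```

```bash
python3 -m inch '[0,-0.3,0.16,0,0,0,0, 0,-0.5,0.27,0,0,0,0, 0,-0.5,0.27,0,0,0,0]'
python3 - <<'E'
from h import *
s=ctrl.read_state();print(s["force"],s["width"])
b=grab("side","a4.png");a=grab("top","a4t.png")
E
```

```text
clock: 5.55
eef_pos: [714.6, 14.2, 206.4]
tool_rot: [-1.57, -0.003, -3.123]
force: [-4.3, -2.8, -2.1]
width: 32.7
[-4.31486366 -2.8432115  -2.05048402] 32.72843073095762
```

View pics/a4.png

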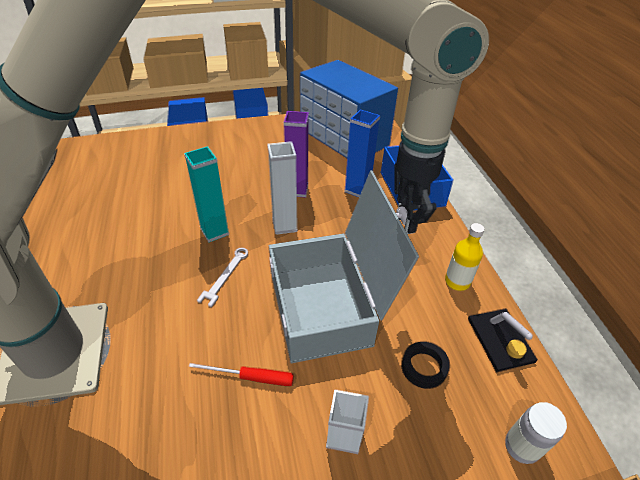

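The lid is well past upright. I'll push a little further and feel for the stop.

```bash
python3 -m inch '[0,-0.3,0.16,0,0,0,0, 0,-0.3,0.16,0,0,0,0]'
```

```text
clock: 5.85
eef_pos: [717.6, 14.3, 204.7]
tool_rot: [-1.57, -0.003, -3.123]
force: [-5.5, -3.5, -3.1]
width: 33.2
```

```bash
python3 -m inch '[0,-0.4,0.23,0,0,0,0, 0,-0.4,0.23,0,0,0,0]'
```

```text
clock: 6.05
eef_pos: [718.8, 14.2, 203.9]
tool_rot: [-1.57, -0.009, -3.123]
force: [-16.0, -3.0, 8.8]
width: 32.7
```

The stop is reached: the force rises to 18 N along the swing and motion ceases. Release and retreat upwards.

```bash
python3 -m inch '[1,0,0,0,0,0,0, 1,0,0,0,0,0,0, 1,0,0,0,0,0,0, 1,0,0,0,0,0,0, 1,-0.5,-4,0,0,0,0, 1,-1,-9,0,0,0,0, 1,-1,-13,0,0,0,0, 1,-1,-17,0,0,0,0, 1,-1,-17,0,0,0,0]'
python3 - <<'E'
from h import *
b=grab("side","a5.png");a=grab("top","a5t.png")
np.set_printoptions(precision=1,suppress=True)
xh,yh=637,13
for t in (1.80,1.85):
    c,s=np.cos(t),np.sin(t)
    P=[(xh-170*c,y,90+170*s) for y in(yh+120,yh-120)]
    print(t,proj(b,P),proj(a,P))
E
```

```text
clock: 6.95
eef_pos: [736.2, 15.4, 381.1]
tool_rot: [-1.571, 0.014, -3.122]
force: [0.4, -0.2, 0.9]
width: 85.4
1.8 [[369.3 169.3]
 [413.8 256.1]] [[288.7 177.4]
 [395.2 180.1]]
1.85 [[373.2 169.7]
 [418.3 256.3]] [[288.9 174. ]
 [395.1 176.6]]
```

View pics/a5.png

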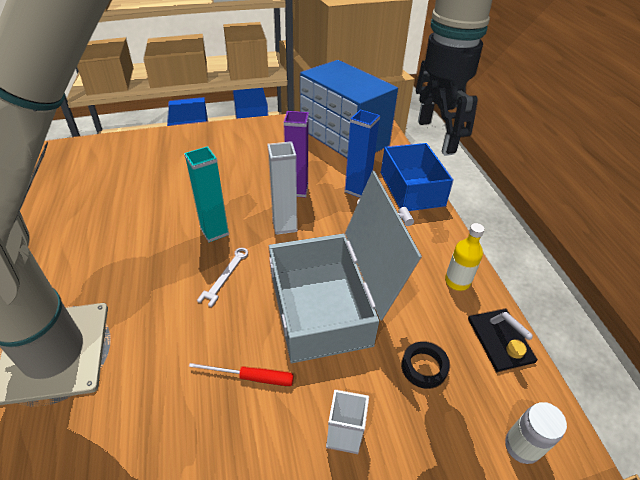

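View pics/a5t.png

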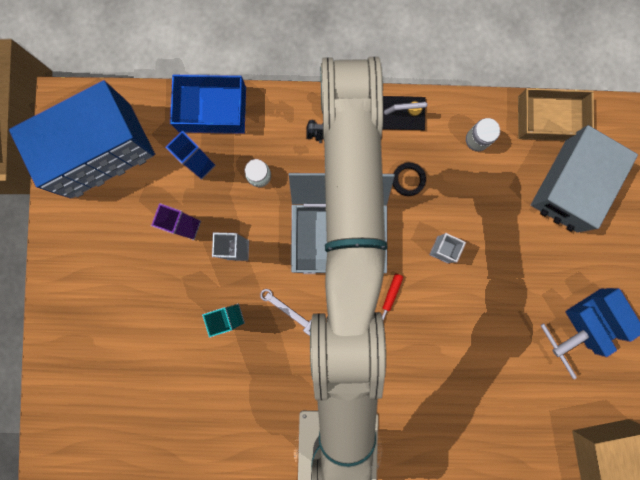

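The lid edges are at (373,173) and (417,256) in the side view, matching the 1.85 projection: it is fully open. Now I'll check for neighbours around the canister, since the foot has to shift left by about 50 mm.

Run:
```python
from h import *
np.set_printoptions(precision=1,suppress=True)
a=grab("top");b=grab("side"); s=ctrl.read_state(); print(s["qpos"])
crop(a,120,120,340,340,2.7,"b1.png");crop(b,170,90,400,260,3.4,"b1s.png")
```

```text
[-0.1  0.7  0.   1.  -0.   1.4 -1.6]
```

View pics/b1.png

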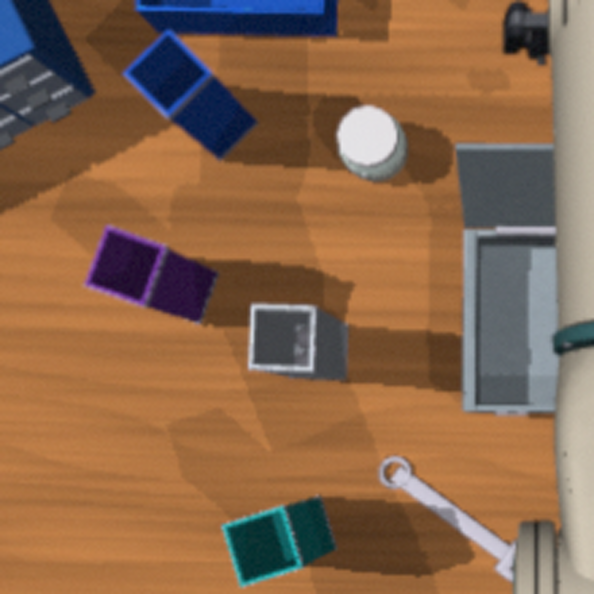

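View pics/b1s.png

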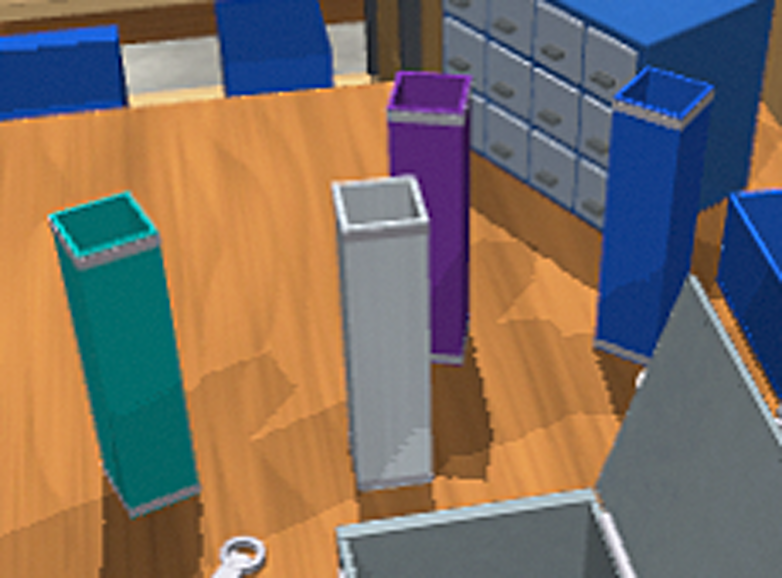

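Run:
```python
from h import *
np.set_printoptions(precision=1,suppress=True)
a=grab("top")
T=lambda p:(p[0]/2.7+120,p[1]/2.7+120)
for n,L in dict(purple=[(108,226),(167,248),(146,305),(86,285)],can=[(250,304),(315,306),(314,371),(249,370)],teal=[(222,527),(286,505),(302,566),(242,586)]).items():
    m=np.array([onz(a,T(p),230) for p in L]);print(n,m[:,:2].tolist(),m.mean(0))
print("case left outer corners z=90",onz(a,T((464,229)),90),onz(a,T((464,411)),90))
c=np.array([521.4,276.3,217])
d=np.array([0,-.5,-.8660]); R=frame(d,[1,.0,0])
go([521.4,276.3+100,400],R)
```

```text
purple [[612.3698798449742, 428.69029968270854], [594.7266782069727, 377.4827897901539], [545.7997667880043, 393.526306369888], [561.6016723347425, 445.4578470259065]] [578.6 411.3 230. ]
can [[548.7562139963505, 305.0896274803064], [548.3814042809599, 249.9132702856986], [493.3794350618722, 248.9929655206495], [492.87221037713545, 304.01892696224456]] [520.8 277.  230. ]
teal [[360.2530328946484, 322.4587802066826], [380.09979114835494, 269.0746508510448], [329.39044754175393, 254.04619872778218], [311.3306543242723, 304.0278159053555]] [345.3 287.4 230. ]
case left outer corners z=90 [634.1 133.2  90. ] [464.4 128.6  90. ]
shift cm [ 20.4  -2.8 -36.5] turn deg [ 23.4 -86.6 -23.6] t 7.2
```

Only the bare canister matters here; it is at (521,277). The nearest purple corner is about (546,393), so I'll tilt and move right instead of shifting left. The grip is near the mouth, with the tool leaned 30° and its jaws along x.

```bash
cat >> h.py <<'E'
AX=np.array([1,.015,0]);AX/=np.linalg.norm(AX); AY=np.array([-AX[1],AX[0],0])
def tool(phi):  # deg from down toward -y
    p=np.radians(phi); d=-np.sin(p)*AY-np.cos(p)*np.array([0,0,1]); return d,frame(d,AX)
def leanpose(E,theta,s,phi0,x=521,off=22):
    "E=(y,z) foot lower edge at given x; returns TCP,R"
    t=np.radians(theta);Z=np.array([0,0,1.])
    u=-np.sin(t)*AY+np.cos(t)*Z;n=np.cos(t)*AY+np.sin(t)*Z
    d,R=tool(phi0-theta)
    g=np.array([x,E[0],E[1]])+s*u+27*n
    return g+off*d,R,g
E
python3 - <<'E'
from h import *
p,R,g=leanpose((250,0),0,198,30); d,_=tool(30); print(p,g)
go(p-d*110+[0,0,80],R)
E
```

```text
[520.760027   265.9982003  178.94744112] [520.59504555 276.99696301 198.        ]
shift cm [ 20.65   1.79 -30.97] turn deg [ 23.58 -87.47 -23.43] t 7.2
```

```bash
python3 -m inch '[1,20.6,1.8,-31,23.6,-87.5,-23.4, 1,20.6,1.8,-31,23.6,-87.5,-23.4, 1,20.6,1.8,-31,23.6,-87.5,-23.4, 1,20.6,1.8,-31,23.6,-87.5,-23.4, 1,20.6,1.8,-31,23.6,-87.5,-23.4, 1,20.6,1.8,-31,23.6,-87.5,-23.4, 1,20.6,1.8,-31,23.6,-87.5,-23.4, 1,20.6,1.8,-31,23.6,-87.5,-23.4, 1,20.6,1.8,-31,23.6,-87.5,-23.4, 1,20.6,1.8,-31,23.6,-87.5,-23.4, 1,20.6,1.8,-31,23.6,-87.5,-23.4, 1,20.6,1.8,-31,23.6,-87.5,-23.4]'
python3 - <<'E'
from h import *
p,R,g=leanpose((250,0),0,198,30); d,_=tool(30)
print(ctrl.read_state()["qpos"])
go(p-d*110+[0,0,80],R)
go(p-d*110,R)
b=grab("side","b2.png")
E
```

```text
clock: 8.4
eef_pos: [519.3, 322.7, 353.1]
tool_rot: [-1.572, -0.525, -1.55]
force: [-0.6, 0.1, -1.0]
width: 85.6
[-0.6830537   0.69008215 -0.25097406  1.18938863  0.48218726  1.70290466
 -0.93136329]
shift cm [ 0.2  -0.01  0.06] turn deg [-0.09  0.27  0.08] t 8.4
shift cm [-3.81  6.92  0.07] turn deg [-0.09  0.27  0.08] t 8.4
```

View pics/b2.png

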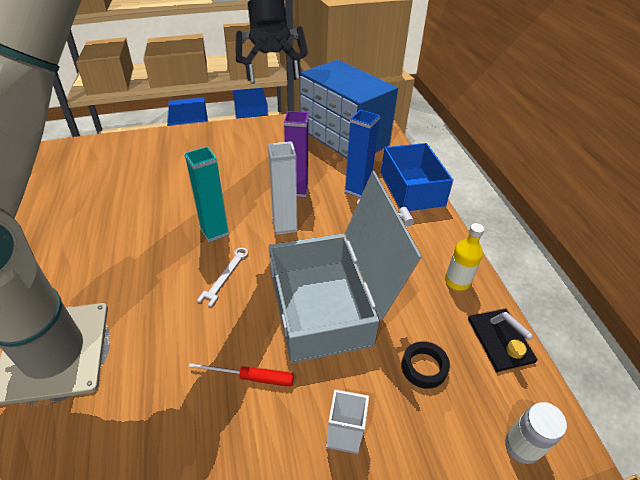

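Pose reached; the gripper is tilted above the tube. I'll move to the pre-grasp, then in along the tool axis (11 cm more), stopping short first.

```bash
python3 -m inch '[1,-3.8,6.9,0,0,0,0, 1,-3.8,6.9,0,0,0,0, 1,-3.8,6.9,0,0,0,0, 1,-3.8,10.9,0,0,0,0, 1,-3.8,10.9,0,0,0,0]'
python3 - <<'E'
from h import *
p,R,g=leanpose((250,0),0,198,30); d,_=tool(30)
go(p,R)
b=grab("side");a=grab("top"); crop(b,220,60,370,240,3,"b3.png");crop(a,150,180,300,300,3,"b3t.png")
E
```

```text
clock: 8.95
eef_pos: [521.8, 295.4, 240.6]
tool_rot: [-1.57, -0.53, -1.561]
force: [-0.1, -1.5, 0.2]
width: 85.5
shift cm [-0.58  6.8  -0.13] turn deg [ 0.1  -0.25  0.35] t 8.95
```

View pics/b3.png

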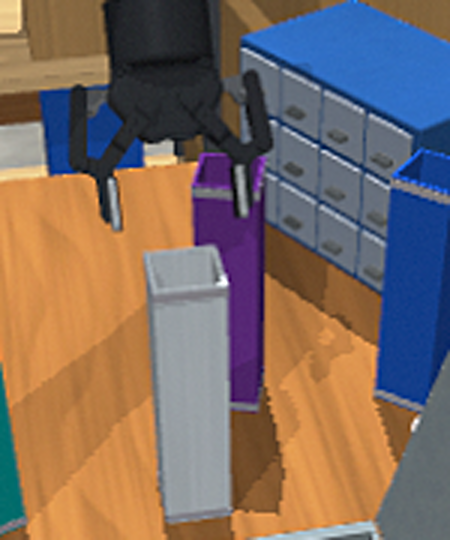

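View pics/b3t.png

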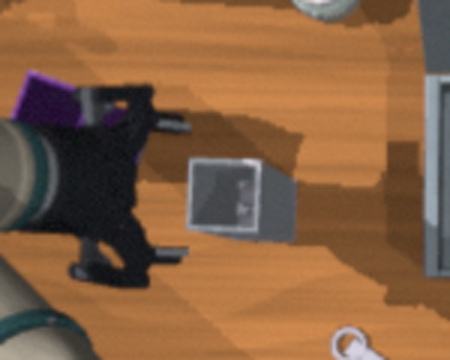

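Fingers straddle the tube's line (tips at about (190,127) and (185,255) around the mouth centred at (224,195)). Advance and close.

```bash
python3 -m inch '[1,-0.5,3.5,-0.1,0,0,0, 1,-0.5,6.8,-0.1,0,0,0, 1,-0.5,6.8,-0.1,0,0,0, 0,-0.5,6.8,-0.1,0,0,0, 0,-0.5,6.8,-0.1,0,0,0, 0,-0.5,6.8,-0.1,0,0,0, 0,-0.5,6.8,-0.1,0,0,0, 0,-0.5,6.8,-0.1,0,0,0]'
python3 - <<'E'
from h import *
p,R,g=leanpose((250,0),0,198,30); d,_=tool(30)
go(p,R)
b=grab("side");a=grab("top"); crop(b,220,60,370,240,3,"b4.png");crop(a,150,180,300,300,3,"b4t.png")
E
```

```text
clock: 9.85
eef_pos: [521.8, 272.4, 182.9]
tool_rot: [-1.564, -0.52, -1.558]
force: [-2.2, 1.9, 6.2]
width: 53.5
shift cm [ 0.35  0.66 -0.11] turn deg [-0.33 -0.09 -0.19] t 9.85
```

View pics/b4.png

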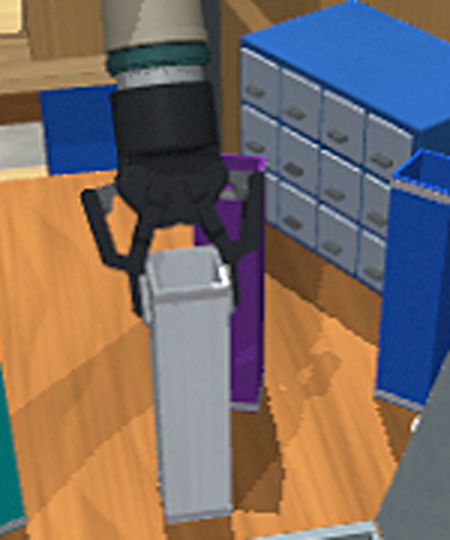

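View pics/b4t.png

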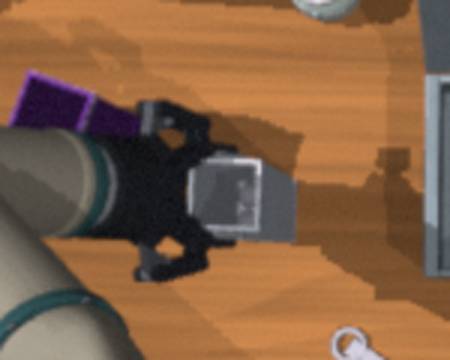

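Gripped (53.5 mm), and the tube did not move. Next I'll work out the tilt waypoints, lifting slightly, with the foot edge going from y=250 to y=300 and the lean to 62°.

```bash
cat > tilt.py <<'E'
from h import *
s=ctrl.read_state();Rc=Ro.from_euler("xyz",s["tool_rot"]);p=s["eef_pos"]
import sys
def table(E0,th0,wps,x=521):
    for (ey,ez,th) in wps:
        Q=Ro.from_rotvec(np.radians(th-th0)*AX)
        new=np.array([x,ey,ez])+Q.apply(p-np.array([x,E0[0],E0[1]]))
        print((ey,ez,th),np.round(Rc.inv().apply(new-p)/10,2),np.round(Rc.inv().apply(AX)*(th-th0),1),"tcp",np.round(new))
E
python3 - <<'E'
from tilt import *
w=[(250,8,0)]+[(250+50*f,8-2*f,62*f) for f in np.arange(1,11)/10]
table((250,0),0,w)
E
```

```text
(250, 8, 0) [ 0.4  -0.69  0.  ] [-0.  0.  0.] tcp [522. 272. 191.]
(np.float64(255.0), np.float64(7.8), np.float64(6.2)) [ 1.75 -0.05  0.01] [-0.   0.   6.2] tcp [522. 257. 192.]
(np.float64(260.0), np.float64(7.6), np.float64(12.4)) [2.99 0.78 0.01] [-0.   0.1 12.4] tcp [522. 243. 191.]
(np.float64(265.0), np.float64(7.4), np.float64(18.599999999999998)) [4.11 1.78 0.02] [-0.   0.1 18.6] tcp [523. 228. 188.]
(np.float64(270.0), np.float64(7.2), np.float64(24.8)) [5.09 2.95 0.02] [-0.   0.1 24.8] tcp [523. 214. 183.]
(np.float64(275.0), np.float64(7.0), np.float64(31.0)) [5.9  4.26 0.02] [-0.   0.2 31. ] tcp [523. 200. 175.]
(np.float64(280.0), np.float64(6.8), np.float64(37.199999999999996)) [6.55 5.7  0.02] [-0.1  0.2 37.2] tcp [523. 187. 166.]
(np.float64(285.0), np.float64(6.6), np.float64(43.4)) [7.   7.25 0.02] [-0.1  0.3 43.4] tcp [524. 176. 155.]
(np.float64(290.0), np.float64(6.4), np.float64(49.6)) [7.26 8.88 0.02] [-0.1  0.3 49.6] tcp [524. 165. 142.]
(np.float64(295.0), np.float64(6.2), np.float64(55.800000000000004)) [ 7.31 10.58  0.02] [-0.1  0.3 55.8] tcp [524. 156. 127.]
(np.float64(300.0), np.float64(6.0), np.float64(62.0)) [7.160e+00 1.232e+01 1.000e-02] [-0.1  0.4 62. ] tcp [524. 149. 112.]
```

```bash
python3 -m inch '[0,0.2,-0.4,0,0,0,0, 0,0.4,-0.7,0,0,0,0, 0,1.1,-0.4,0,0,0,3.1, 0,1.75,0,0,0,0,6.2, 0,2.4,0.35,0,0,0,9.3, 0,3,0.8,0,0,0,12.4, 0,3.55,1.3,0,0,0,15.5, 0,4.1,1.8,0,0,0,18.6, 0,4.6,2.35,0,0,0,21.7, 0,5.1,2.95,0,0,0,24.8, 0,5.5,3.6,0,0,0.1,27.9, 0,5.9,4.26,0,0,0.2,31]'
python3 - <<'E'
from tilt import *
b=grab("side","b5.png")
w=[(275+25*f,7-2*f,31+31*f) for f in np.arange(1,11)/10]
table((275,7),31,w)
print(p,s["force"],s["width"])
E
```

```text
clock: 11.15
eef_pos: [522.3, 196.3, 173.1]
tool_rot: [-1.567, 0.017, -1.558]
force: [0.8, 0.3, -4.8]
width: 53.4
(np.float64(277.5), np.float64(6.8), np.float64(34.1)) [0.64 0.46 0.  ] [-0.   0.   3.1] tcp [522. 190. 168.]
(np.float64(280.0), np.float64(6.6), np.float64(37.2)) [1.26 0.97 0.01] [-0.   0.   6.2] tcp [523. 184. 163.]
(np.float64(282.5), np.float64(6.4), np.float64(40.3)) [1.86 1.52 0.01] [-0.   0.   9.3] tcp [523. 178. 158.]
(np.float64(285.0), np.float64(6.2), np.float64(43.4)) [2.42 2.12 0.01] [-0.   0.  12.4] tcp [523. 172. 151.]
(np.float64(287.5), np.float64(6.0), np.float64(46.5)) [2.95 2.76 0.02] [-0.   0.1 15.5] tcp [523. 167. 145.]
(np.float64(290.0), np.float64(5.8), np.float64(49.599999999999994)) [3.45 3.44 0.02] [-0.   0.1 18.6] tcp [523. 162. 138.]
(np.float64(292.5), np.float64(5.6), np.float64(52.7)) [3.9  4.16 0.02] [-0.1  0.1 21.7] tcp [523. 158. 131.]
(np.float64(295.0), np.float64(5.4), np.float64(55.8)) [4.33 4.92 0.02] [-0.1  0.1 24.8] tcp [523. 154. 123.]
(np.float64(297.5), np.float64(5.2), np.float64(58.900000000000006)) [4.7  5.71 0.03] [-0.1  0.1 27.9] tcp [523. 150. 115.]
(np.float64(300.0), np.float64(5.0), np.float64(62.0)) [5.04 6.54 0.03] [-0.1  0.1 31. ] tcp [523. 147. 107.]
[522.26828149 196.26614738 173.06325556] [ 0.7820953   0.31083454 -4.81937295] 53.41244598741689
```

View pics/b5.png

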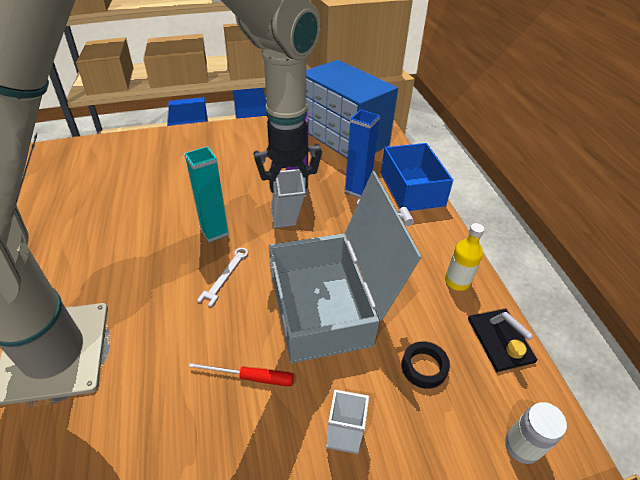

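```bash
python3 -m inch '[0,0.64,0.46,0,0,0,3.1, 0,1.26,0.97,0,0,0,6.2, 0,1.86,1.52,0,0,0,9.3, 0,2.42,2.12,0,0,0,12.4, 0,2.95,2.76,0,0,0.1,15.5, 0,3.45,3.44,0,0,0.1,18.6, 0,3.9,4.16,0,0,0.1,21.7, 0,4.33,4.92,0,0,0.1,24.8, 0,4.7,5.71,0,0,0.1,27.9, 0,5.0,6.45,0,0,0.1,31, 0,5.0,6.45,0,0,0.1,31]'
python3 - <<'E'
from tilt import *
print(p,s["force"],s["width"])
b=grab("side");a=grab("top"); crop(b,220,100,400,300,3,"b6.png");crop(a,180,180,380,300,3.5,"b6t.png")
E
```

```text
clock: 12.3
eef_pos: [527.1, 146.0, 108.5]
tool_rot: [-1.563, 0.559, -1.564]
force: [1.0, -6.3, 6.0]
width: 53.6
[527.09783749 145.96777814 108.50267887] [ 0.95238044 -6.28551756  6.04398063] 53.58750205018525
```

View pics/b6.png

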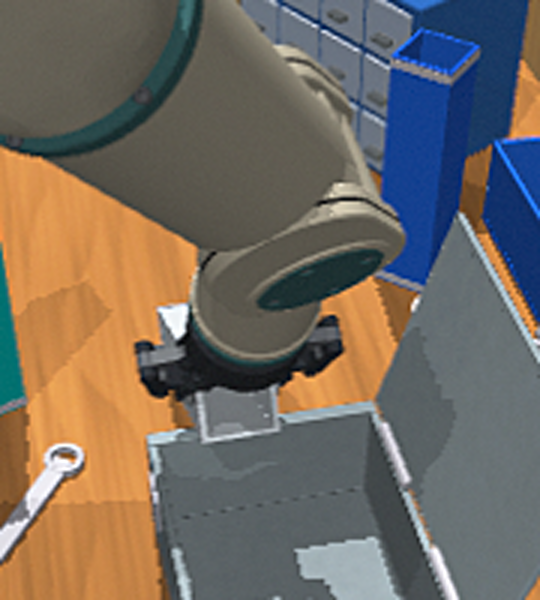

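View pics/b6t.png

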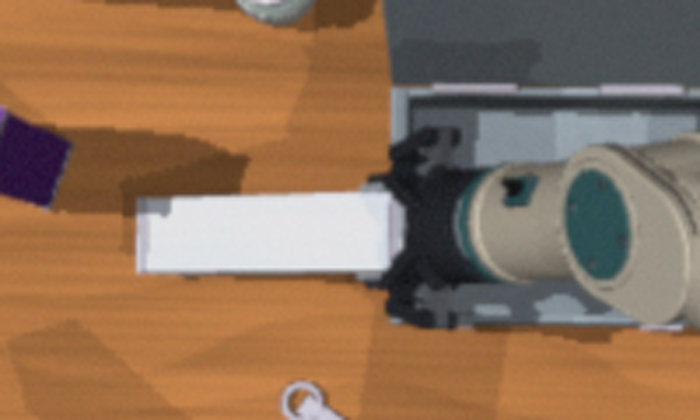

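Run:
```python
from h import *
a=grab("top")
T=lambda p:(p[0]/3.5+180,p[1]/3.5+180)
t=np.radians(62)
print("foot upper edge if z=48:",onz(a,T((136,198)),48).round(1),onz(a,T((136,272)),48).round(1),"expected y for E=300:",300+54*np.cos(t))
print("foot upper end z=51", onz(a,T((147,235)),54).round(1))
print("mouth upper edge (light strip 390..405)",onz(a,T((405,230)),150).round(1),"model top edge",300-230*np.sin(t)+54*np.cos(t),230*np.cos(t)+54*np.sin(t))
```

```text
foot upper edge if z=48: [552.3 322.   48. ] [497.6 320.1  48. ] expected y for E=300: 325.3514643904381
foot upper end z=51 [524.8 311.9  54. ]
mouth upper edge (light strip 390..405) [527.8 117.9 150. ] model top edge 122.27351803288494 155.65762945513694
```

```bash
python3 -m inch '[0,0.16,0.25,0,0,0,0, 0,0.16,0.25,0,0,0,0]'
python3 - <<'E'
from tilt import *
print(p,s["force"],s["torque"])
E
```

```text
clock: 12.65
eef_pos: [527.3, 148.0, 107.0]
tool_rot: [-1.56, 0.557, -1.558]
force: [0.9, -7.8, 13.0]
width: 53.3
[527.32728116 148.01630205 107.02973928] [ 0.86603583 -7.82712119 13.0473165 ] [ 0.21136701  0.08219796 -0.11419331]
```

Contact is confirmed. I'll ease off the pressure, release and back away along the tool axis.

```bash
python3 -m inch '[0,-0.1,-0.15,0,0,0,0, 0.8,-0.1,-0.15,0,0,0,0, 1,-0.1,-0.15,0,0,0,0, 1,-0.1,-0.15,0,0,0,0, 1,-0.1,-0.15,0,0,0,0, 1,-0.1,-1,0,0,0,0, 1,-0.1,-3,0,0,0,0, 1,-0.1,-6,0,0,0,0, 1,-0.1,-10,0,0,0,0, 1,-0.1,-14,0,0,0,0, 1,-0.1,-14,0,0,0,0]'
python3 - <<'E'
from tilt import *
print(p,s["force"],s["torque"])
b=grab("side");a=grab("top"); crop(b,220,100,400,300,3,"b7.png");crop(a,180,180,380,300,3.5,"b7t.png")
E
```

```text
clock: 13.75
eef_pos: [527.0, 72.3, 227.7]
tool_rot: [-1.558, 0.557, -1.559]
force: [0.4, 0.4, 0.1]
width: 85.3
[527.00610993  72.34894733 227.65790472] [0.44584625 0.35708576 0.12191085] [-0.57071165 -0.01433864 -0.0140005 ]
```

View pics/b7.png

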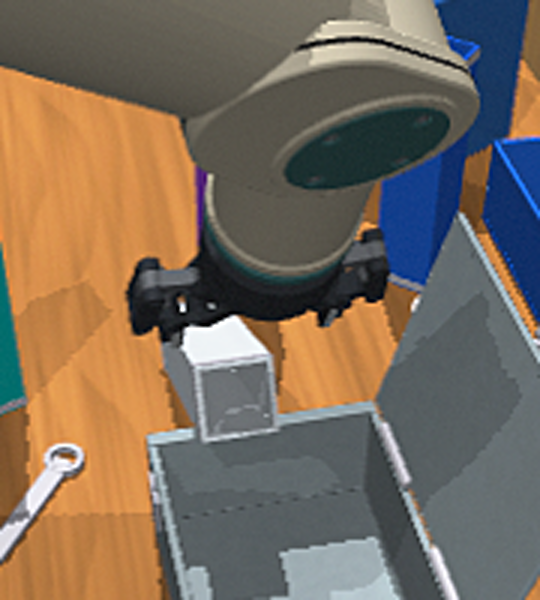

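View pics/b7t.png

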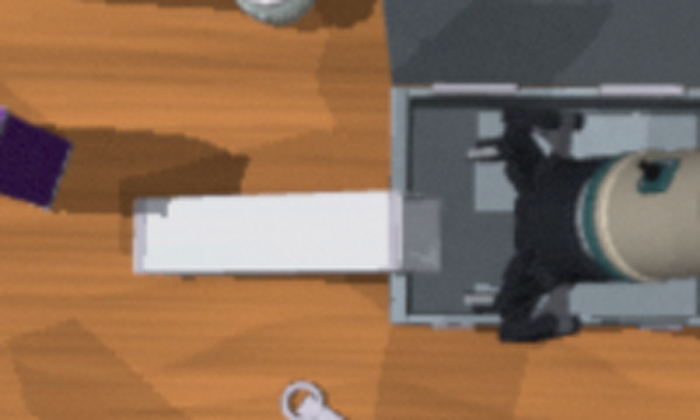

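The tube leans stably with its mouth inside over the ledge: lip at about (440,235) in the top crop, ledge at 392–410. Now I'll regrasp in the lower half, 65 mm from the foot.

Run:
```python
from h import *
a=grab("top")
T=lambda p:(p[0]/3.5+180,p[1]/3.5+180)
for p,z in [((135,200),48),((133,272),48),((388,193),156),((388,272),156),((440,198),106),((438,272),106)]: print(onz(a,T(p),z).round(1))
p,R,g=leanpose((296,0),62,65,77,x=525,off=20); d,_=tool(15)
print(p,g); go(p-d*190,R); go(p,R)
```

```text
[550.8 322.6  48. ]
[497.6 322.3  48. ]
[552.6 130.  156. ]
[498.3 128.6 156. ]
[553.6  95.7 106. ]
[501.   95.8 106. ]
[525.74829945 246.11336969  35.03672006] [525.67066247 251.28916835  54.35523659]
shift cm [-18.39  12.11   0.41] turn deg [ -0.21  -0.23 -46.98] t 13.9
shift cm [-4.5  25.07  0.38] turn deg [ -0.21  -0.23 -46.98] t 13.9
```

```bash
python3 -m inch '[1,-4,-4,0.2,0,0,-8, 1,-9,-2,0.4,0,0,-16, 1,-18.4,12.1,0.4,0,0,-47, 1,-18.4,12.1,0.4,0,0,-47, 1,-18.4,12.1,0.4,0,0,-47, 1,-18.4,12.1,0.4,0,0,-47, 1,-18.4,12.1,0.4,0,0,-47, 1,-18.4,12.1,0.4,0,0,-47]'
python3 - <<'E'
from h import *
p,R,g=leanpose((296,0),62,65,77,x=525,off=20); d,_=tool(15)
go(p-d*190,R); go(p-d*40,R);go(p,R)
b=grab("side");a=grab("top"); crop(b,220,80,400,300,2.7,"c1.png");crop(a,180,180,380,300,3.5,"c1t.png")
E
```

```text
clock: 14.7
eef_pos: [516.6, 310.6, 214.4]
tool_rot: [-1.576, -0.258, -1.536]
force: [-0.8, 0.5, 0.1]
width: 85.3
shift cm [ 1.62 -0.01  0.79] turn deg [ 0.01  1.12 -0.19] t 14.7
shift cm [ 1.67 14.99  0.79] turn deg [ 0.01  1.12 -0.19] t 14.7
shift cm [ 1.68 18.99  0.79] turn deg [ 0.01  1.12 -0.19] t 14.7
```

View pics/c1.png

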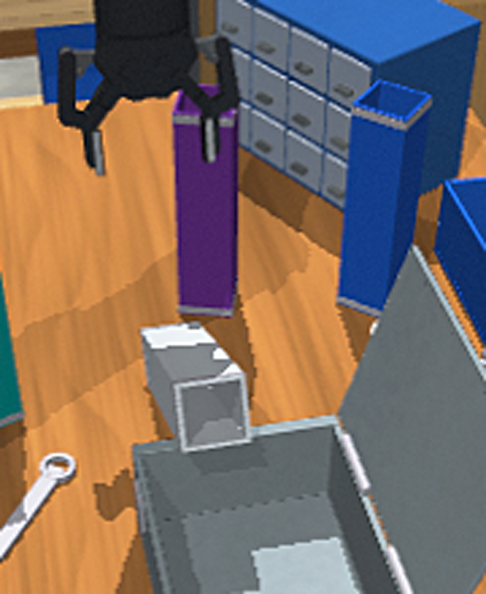

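View pics/c1t.png

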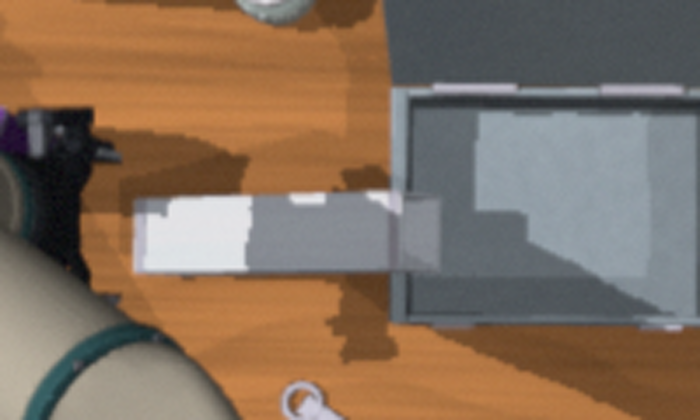

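The tube is steady. I'll settle the lateral error first, then descend.

```bash
python3 -m inch '[1,1.6,3,0.8,0,1.1,0, 1,1.6,6,0.8,0,1.1,0, 1,1.6,9,0.8,0,1.1,0, 1,1.6,10,0.8,0,1.1,0, 1,1.6,10,0.8,0,1.1,0]'
python3 - <<'E'
from h import *
p,R,g=leanpose((296,0),62,65,77,x=525,off=20); d,_=tool(15)
go(p,R)
E
```

```text
clock: 15.3
eef_pos: [533.9, 251.7, 125.4]
tool_rot: [-1.565, -0.264, -1.583]
force: [1.0, -0.1, 0.2]
width: 85.4
shift cm [-1.81  8.86 -0.86] turn deg [ 0.05 -1.49  0.15] t 15.3
```

```bash
python3 -m inch '[1,-1.7,1,-0.8,0,-1.3,0, 1,-1.7,2,-0.8,0,-1.3,0, 1,-1.7,3,-0.8,0,-1.3,0, 1,-1.7,3,-0.8,0,-1.3,0, 1,-1.7,3,-0.8,0,-1.3,0]'
python3 - <<'E'
from h import *
p,R,g=leanpose((296,0),62,65,77,x=525,off=20); d,_=tool(15)
go(p,R)
E
```

```text
clock: 15.8
eef_pos: [526.8, 262.7, 93.0]
tool_rot: [-1.568, -0.262, -1.558]
force: [-0.4, -0.0, -0.1]
width: 85.8
shift cm [ 0.09  6.03 -0.14] turn deg [-0.13 -0.12  0.04] t 15.8
```

```bash
python3 -m inch '[1,0.1,2,-0.1,0,0,0, 1,0.1,4,-0.1,0,0,0, 1,0.1,6,-0.1,0,0,0, 1,0.1,6,-0.1,0,0,0]'
python3 - <<'E'
from h import *
p,R,g=leanpose((296,0),62,65,77,x=525,off=20); d,_=tool(15)
go(p,R); print(ctrl.read_state()["force"])
b=grab("side");a=grab("top"); crop(b,220,80,400,300,2.7,"c2.png");crop(a,180,180,380,300,3.5,"c2t.png")
E
```

```text
clock: 16.2
eef_pos: [525.3, 244.4, 33.9]
tool_rot: [-1.571, -0.265, -1.558]
force: [-0.8, -0.9, 0.2]
width: 85.6
shift cm [-0.13 -0.16  0.05] turn deg [ 0.03 -0.12  0.18] t 16.2
[-0.76654419 -0.86635094  0.2447907 ]
```

View pics/c2.png

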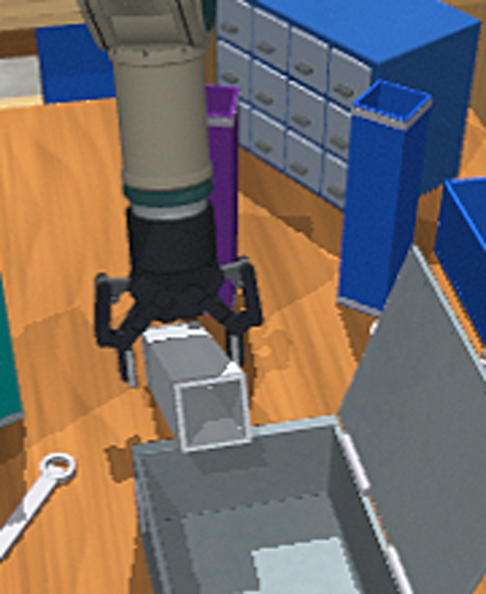

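View pics/c2t.png

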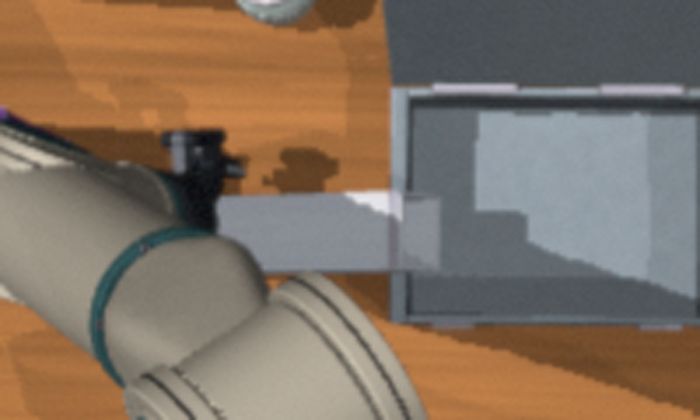

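Fingers straddle the lower half evenly (131 and 237 around the tube in the side crop) and nothing has been disturbed. Close.

```bash
python3 -m inch '[0,0,0,0,0,0,0, 0,0,0,0,0,0,0, 0,0,0,0,0,0,0, 0,0,0,0,0,0,0, 0,0,0,0,0,0,0]'
python3 - <<'E'
from tilt import *
print(s["force"],s["torque"])
# pivot P: face point s=188 at (130, 91+lift)
w=[]
for th in [62,66,70,74,78,82,86,90,93,96,99,102,105,108]:
    t=np.radians(th); lift=1+6*min(1,(th-62)/28)
    w.append((round(130+188*np.sin(t),1),round(90+lift-188*np.cos(t),1),th))
table((296,0.5),62,w,x=525)
E
```

```text
clock: 16.8
eef_pos: [526.5, 247.5, 36.6]
tool_rot: [-1.566, -0.26, -1.558]
force: [-1.4, 1.3, 7.0]
width: 53.6
[-1.43838206  1.32151827  7.01960189] [ 0.13992712  0.26239156 -0.23079026]
(np.float64(296.0), np.float64(2.7), 62) [ 0.06 -0.21  0.  ] [-0.  0.  0.] tcp [526. 248.  39.]
(np.float64(301.7), np.float64(15.4), 66) [-0.02 -1.19  0.01] [-0.  0.  4.] tcp [526. 251.  48.]
(np.float64(306.7), np.float64(28.4), 70) [-0.06 -2.17  0.02] [-0.  0.  8.] tcp [527. 254.  57.]
(np.float64(310.7), np.float64(41.8), 74) [-0.01 -3.15  0.03] [-0.  0. 12.] tcp [527. 256.  67.]
(np.float64(313.9), np.float64(55.3), 78) [ 0.08 -4.12  0.04] [-0.   0.1 16. ] tcp [527. 257.  77.]
(np.float64(316.2), np.float64(69.1), 82) [ 0.24 -5.09  0.05] [-0.   0.1 20. ] tcp [527. 258.  86.]
(np.float64(317.5), np.float64(83.0), 86) [ 0.47 -6.05  0.06] [-0.1  0.1 24. ] tcp [527. 259.  96.]
(np.float64(318.0), np.float64(97.0), 90) [ 0.75 -6.99  0.06] [-0.1  0.1 28. ] tcp [527. 258. 106.]
(np.float64(317.7), np.float64(106.8), 93) [ 0.99 -7.62  0.06] [-0.1  0.1 31. ] tcp [527. 258. 113.]
(np.float64(317.0), np.float64(116.7), 96) [ 1.26 -8.24  0.07] [-0.1  0.1 34. ] tcp [527. 257. 120.]
(np.float64(315.7), np.float64(126.4), 99) [ 1.56 -8.84  0.07] [-0.1  0.1 37. ] tcp [527. 255. 126.]
(np.float64(313.9), np.float64(136.1), 102) [ 1.89 -9.43  0.07] [-0.1  0.2 40. ] tcp [527. 254. 133.]
(np.float64(311.6), np.float64(145.7), 105) [  2.25 -10.     0.07] [-0.1  0.2 43. ] tcp [527. 252. 139.]
(np.float64(308.8), np.float64(155.1), 108) [  2.64 -10.54   0.07] [-0.1  0.2 46. ] tcp [527. 249. 145.]
```

```bash
python3 -m inch '[0,0,-0.2,0,0,0,0, 0,0,-1.2,0,0,0,4, 0,0,-2.2,0,0,0,8, 0,0,-3.15,0,0,0,12, 0,0.1,-4.1,0,0,0,16, 0,0.25,-5.1,0,0,0,20, 0,0.5,-6.05,0.1,0,0.1,24, 0,0.75,-7,0.1,0,0.1,28, 0,0.75,-7,0.1,0,0.1,28]'
python3 - <<'E'
from tilt import *
print(s["force"],s["torque"],p)
b=grab("side");a=grab("top"); crop(b,220,80,400,300,2.7,"c3.png");crop(a,180,180,380,300,3.5,"c3t.png")
E
```

```text
clock: 17.7
eef_pos: [527.1, 252.9, 104.0]
tool_rot: [-1.57, 0.224, -1.563]
force: [0.3, -0.8, -7.2]
width: 53.7
[ 0.28678422 -0.81777117 -7.1646074 ] [-0.51869925 -0.05818822 -0.09334766] [527.11122603 252.86791381 103.99849532]
```

View pics/c3.png

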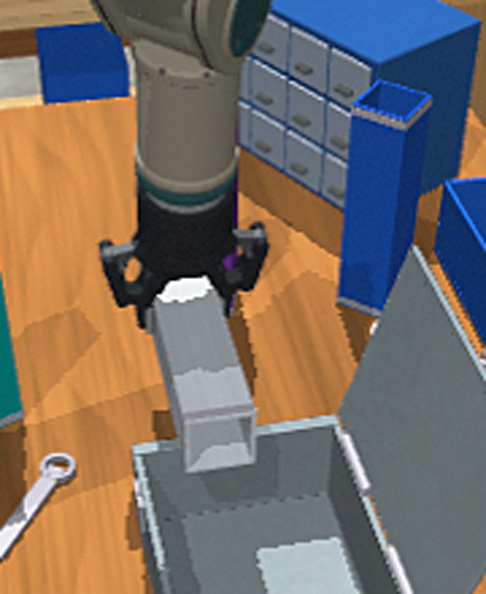

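View pics/c3t.png

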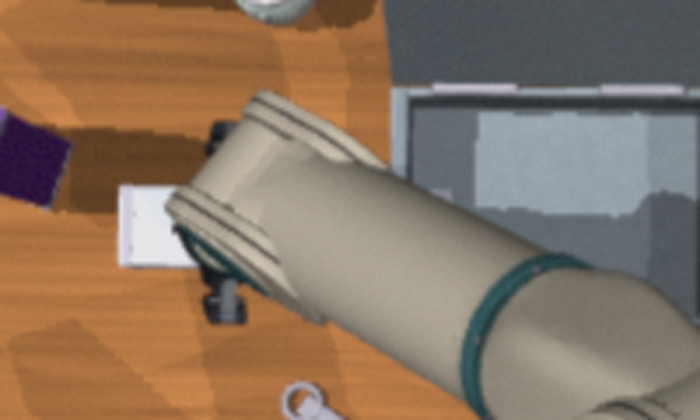

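Tube is horizontal, mouth well inside the case. I'll tip it slowly past level and dwell.

Run:
```python
from tilt import *
w=[]
for th in [92,94,96,98,101,104,108,112]:
    t=np.radians(th)
    w.append((130+188*np.sin(t),97-188*np.cos(t),th))
table((318,97),90,w,x=525)
```

```text
(np.float64(317.88547547959), np.float64(103.56110538007017), 92) [-0.07 -0.44  0.  ] [-0.  0.  2.] tcp [526. 256. 108.]
(np.float64(317.54204144884693), np.float64(110.11421706389557), 94) [-0.12 -0.87  0.  ] [-0.  0.  4.] tcp [526. 255. 113.]
(np.float64(316.97011632923534), np.float64(116.65135109431887), 96) [-0.15 -1.31  0.  ] [-0.  0.  6.] tcp [526. 255. 117.]
(np.float64(316.17039692341524), np.float64(123.16454298049229), 98) [-0.17 -1.75  0.  ] [-0.  0.  8.] tcp [526. 254. 122.]
(np.float64(314.5459104881608), np.float64(132.8720911307904), 101) [-0.17 -2.41 -0.  ] [-0.  0. 11.] tcp [526. 252. 128.]
(np.float64(312.41559653988736), np.float64(142.48131637273755), 104) [-0.14 -3.07 -0.  ] [-0.1  0.  14. ] tcp [526. 251. 134.]
(np.float64(308.7986250634889), np.float64(155.0951949424901), 108) [-0.04 -3.95 -0.01] [-0.1  0.  18. ] tcp [526. 248. 143.]
(np.float64(304.310564658556), np.float64(167.42603956219148), 112) [ 0.11 -4.82 -0.01] [-0.1  0.  22. ] tcp [526. 244. 151.]
```

```bash
python3 -m inch '[0,-0.07,-0.44,0,0,0,2, 0,-0.12,-0.87,0,0,0,4, 0,-0.15,-1.31,0,0,0,6, 0,-0.17,-1.75,0,0,0,8, 0,-0.17,-1.75,0,0,0,8, 0,-0.17,-1.75,0,0,0,8, 0,-0.17,-1.75,0,0,0,8, 0,-0.17,-1.75,0,0,0,8, 0,-0.17,-1.75,0,0,0,8, 0,-0.17,-1.75,0,0,0,8, 0,-0.17,-1.75,0,0,0,8, 0,-0.17,-1.75,0,0,0,8]'
python3 - <<'E'
from tilt import *
print(s["force"],s["torque"],p)
b=grab("side");a=grab("top"); crop(b,220,80,400,370,2,"c4.png");crop(a,180,180,400,300,3.5,"c4t.png")
E
```

```text
clock: 19.0
eef_pos: [526.8, 255.1, 122.5]
tool_rot: [-1.568, 0.367, -1.558]
force: [0.0, -0.2, -4.2]
width: 53.8
[ 0.04786101 -0.16364433 -4.2319435 ] [-0.36311209  0.00851404 -0.01845543] [526.77833948 255.14573774 122.48500967]
```

View pics/c4.png

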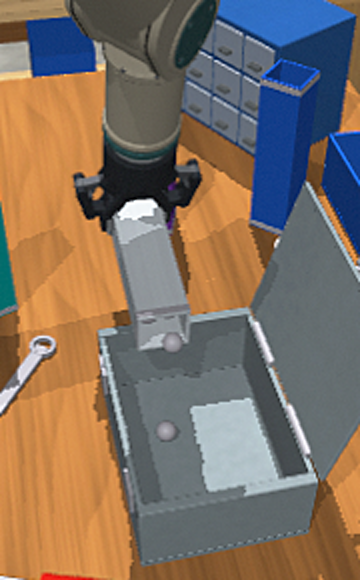

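View pics/c4t.png

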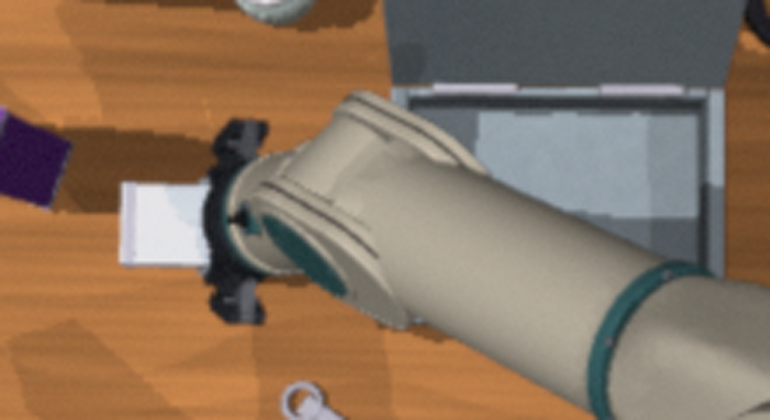

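Balls are rolling out: one at (166,430), one at the mouth at (172,342). I'll tip further and dwell.

```bash
python3 -m inch '[0,-0.08,-0.65,0,0,0,3, 0,-0.15,-1.31,0,0,0,6, 0,-0.17,-1.75,0,0,0,8, 0,-0.18,-2.2,0,0,0,10, 0,-0.18,-2.2,0,0,0,10, 0,-0.18,-2.2,0,0,0,10, 0,-0.18,-2.2,0,0,0,10, 0,-0.18,-2.2,0,0,0,10, 0,-0.17,-2.64,0,0,0,12, 0,-0.15,-3.08,0,0,0,14, 0,-0.15,-3.08,0,0,0,14, 0,-0.15,-3.08,0,0,0,14]'
python3 -m inch '[0,0,0,0,0,0,0, 0,0,0,0,0,0,0, 0,0,0,0,0,0,0, 0,0,0,0,0,0,0, 0,0,0,0,0,0,0]'
python3 - <<'E'
from tilt import *
print(s["force"],s["torque"],p)
b=grab("side");a=grab("top"); crop(b,220,80,400,370,2,"c5.png");crop(a,180,180,400,300,3.5,"c5t.png")
E
```

```text
clock: 20.3
eef_pos: [526.7, 245.6, 151.7]
tool_rot: [-1.567, 0.61, -1.557]
force: [-0.3, -0.1, -3.4]
width: 53.5
clock: 20.8
eef_pos: [526.7, 245.5, 151.7]
tool_rot: [-1.567, 0.611, -1.557]
force: [0.8, -0.4, -3.9]
width: 53.4
[ 0.76019506 -0.39489061 -3.85016048] [-0.93890689 -0.05615448  0.01181381] [526.66111613 245.54861353 151.70295164]
```

View pics/c5.png

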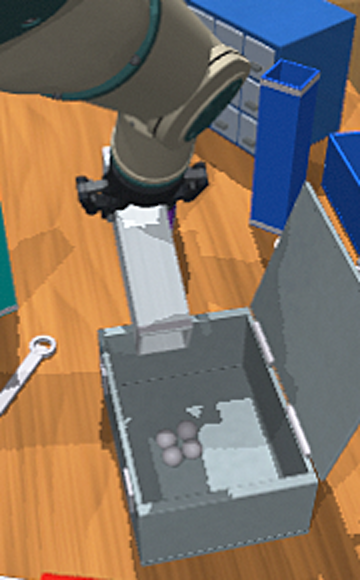

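View pics/c5t.png

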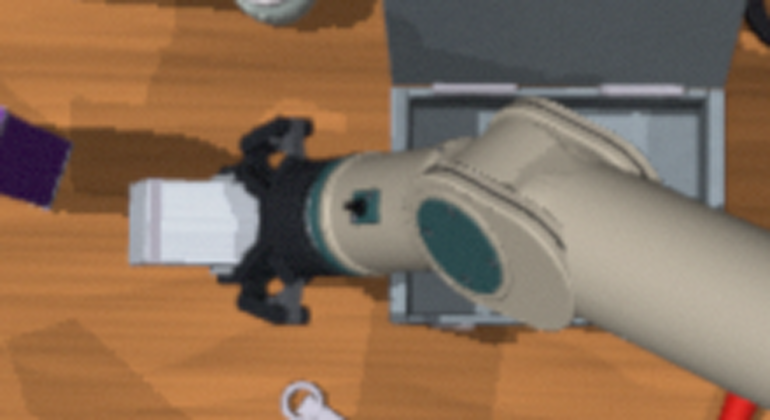

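All four balls lie in the case at (165,440), (187,431), (173,457) and (192,449). Now I'll lower the tube back.

Run:
```python
from tilt import *
w=[]
for th in [108,104,100,96,92,88,84,80,76,72,68,65]:
    t=np.radians(th); lift=2+5*min(1,(th-62)/28)
    w.append((round(130+188*np.sin(t),1),round(90+lift-188*np.cos(t),1),th))
table((304.3,167.4),112,w,x=525)
```

```text
(np.float64(308.8), np.float64(155.1), 108) [0.18 0.87 0.  ] [ 0. -0. -4.] tcp [527. 249. 144.]
(np.float64(312.4), np.float64(142.5), 104) [0.42 1.73 0.01] [ 0. -0. -8.] tcp [527. 252. 135.]
(np.float64(315.1), np.float64(129.6), 100) [0.72 2.57 0.01] [  0.  -0. -12.] tcp [527. 254. 126.]
(np.float64(317.0), np.float64(116.7), 96) [1.07 3.39 0.01] [  0.   -0.1 -16. ] tcp [527. 256. 118.]
(np.float64(317.9), np.float64(103.6), 92) [1.49 4.18 0.01] [  0.   -0.1 -20. ] tcp [527. 257. 109.]
(np.float64(317.9), np.float64(90.1), 88) [1.98 4.97 0.  ] [  0.   -0.1 -24. ] tcp [527. 258. 100.]
(np.float64(317.0), np.float64(76.3), 84) [ 2.54  5.75 -0.  ] [  0.   -0.1 -28. ] tcp [527. 258.  90.]
(np.float64(315.1), np.float64(62.6), 80) [ 3.15  6.49 -0.01] [  0.   -0.1 -32. ] tcp [527. 257.  80.]
(np.float64(312.4), np.float64(49.0), 76) [ 3.81  7.2  -0.01] [  0.   -0.1 -36. ] tcp [527. 256.  71.]
(np.float64(308.8), np.float64(35.7), 72) [ 4.51  7.86 -0.02] [  0.   -0.2 -40. ] tcp [527. 254.  61.]
(np.float64(304.3), np.float64(22.6), 68) [ 5.25  8.47 -0.03] [  0.   -0.2 -44. ] tcp [527. 251.  52.]
(np.float64(300.4), np.float64(13.1), 65) [ 5.82  8.9  -0.04] [  0.   -0.2 -47. ] tcp [527. 249.  45.]
```

```bash
python3 -m inch '[0,0.18,0.87,0,0,0,-4, 0,0.42,1.73,0,0,0,-8, 0,0.72,2.57,0,0,0,-12, 0,1.07,3.39,0,0,0,-16, 0,1.5,4.2,0,0,-0.1,-20, 0,2,5,0,0,-0.1,-24, 0,2.55,5.75,0,0,-0.1,-28, 0,3.15,6.5,0,0,-0.1,-32, 0,3.8,7.2,0,0,-0.1,-36, 0,4.5,7.85,0,0,-0.2,-40, 0,5.25,8.45,0,0,-0.2,-44, 0,5.5,8.67,0,0,-0.2,-45.5]'
python3 -m inch '[0,0,0,0,0,0,0]'
python3 - <<'E'
from tilt import *
print(s["force"],s["torque"],p)
w=[(302.2,18,66.5),(298,8.5,63.5),(296,4,62.2),(296,2,62),(296,0,62)]
table((302.4,18,66.5),66.5,w,x=525)
b=grab("side");a=grab("top"); crop(b,220,80,400,370,2,"c6.png");crop(a,180,180,400,300,3.5,"c6t.png")
E
```

```text
clock: 22.1
eef_pos: [525.6, 253.2, 48.1]
tool_rot: [-1.569, -0.182, -1.552]
force: [-0.1, 0.8, -3.0]
width: 53.3
clock: 22.2
eef_pos: [525.9, 252.3, 48.4]
tool_rot: [-1.569, -0.181, -1.553]
force: [-0.9, -0.1, -3.9]
width: 53.3
[-0.85663526 -0.05742312 -3.8664947 ] [ 0.48096473 -0.04624541 -0.02992496] [525.91369457 252.28649345  48.37235414]
(302.2, 18, 66.5) [ 0.02  0.   -0.  ] [0. 0. 0.] tcp [526. 252.  48.]
(298, 8.5, 63.5) [ 0.14  0.73 -0.01] [-0. -0. -3.] tcp [526. 250.  41.]
(296, 4, 62.2) [ 0.21  1.09 -0.01] [-0.  -0.  -4.3] tcp [526. 248.  38.]
(296, 2, 62) [ 0.16  1.27 -0.01] [-0.  -0.  -4.5] tcp [526. 248.  36.]
(296, 0, 62) [ 0.12  1.46 -0.01] [-0.  -0.  -4.5] tcp [526. 248.  34.]
```

View pics/c6.png

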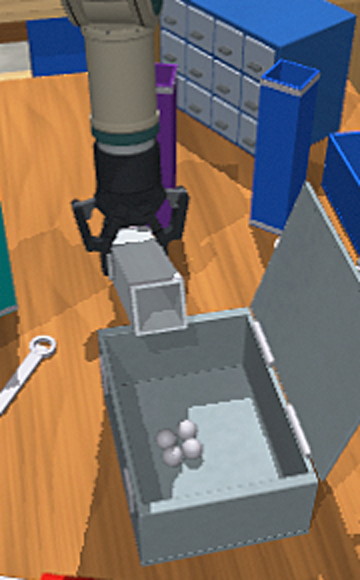

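View pics/c6t.png

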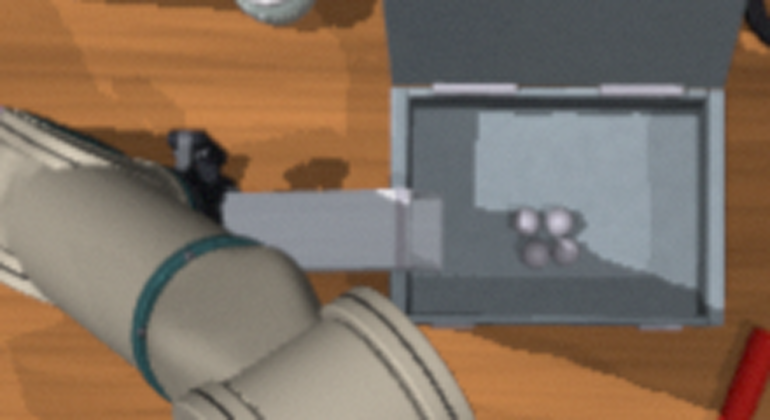

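```bash
python3 -m inch '[0,0.07,0.4,0,0,0,-1.5, 0,0.14,0.73,0,0,0,-3, 0,0.2,1.05,0,0,0,-4.3, 0,0.16,1.27,0,0,0,-4.5, 0,0.14,1.35,0,0,0,-4.5, 0,0.14,1.35,0,0,0,-4.5]'
```

```text
clock: 22.9
eef_pos: [526.8, 247.2, 36.8]
tool_rot: [-1.567, -0.261, -1.555]
force: [-1.8, 0.6, 3.7]
width: 53.5
```

The pose matches the earlier lean (TCP 247, 37) and the force has turned upward, so the foot is down. Release, pause, then withdraw along the tool axis.

```bash
python3 -m inch '[0.6,0,0,0,0,0,0, 1,0,0,0,0,0,0, 1,0,0,0,0,0,0, 1,0,0,0,0,0,0, 1,0,-1,0,0,0,0, 1,0,-3,0,0,0,0, 1,0,-6,0,0,0,0, 1,0,-10,0,0,0,0, 1,0,-15,0,0,0,0, 1,0,-19,0,0,0,0, 1,0,-23,0,0,0,0, 1,0,-25,0,0,0,0]'
python3 - <<'E'
from h import *
b=grab("side","d1.png");a=grab("top"); crop(a,180,180,400,300,3.5,"d1t.png")
E
```

```text
clock: 24.1
eef_pos: [525.6, 313.3, 282.2]
tool_rot: [-1.563, -0.257, -1.556]
force: [1.2, -0.0, 0.1]
width: 85.1
```

View pics/d1.png

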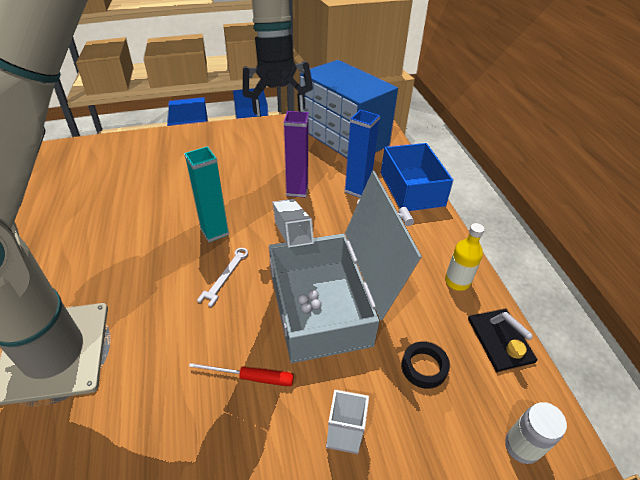

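View pics/d1t.png

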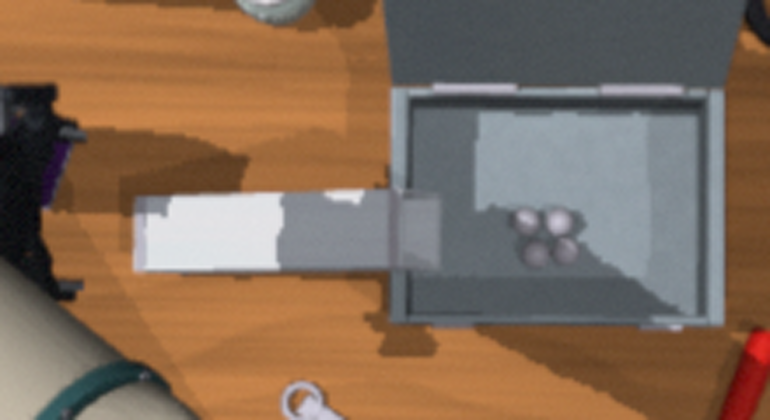

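The picture shows the empty tube leaning as before, four balls in the case, the lid open with its edge still at (375,173)–(417,256), and the bystanders unmoved. I'll hand in.

```bash
python3 -c "
from cell import finish_job, ctrl
print(ctrl.read_state()['force']); finish_job()"
```

```text
[-1.0148514  -0.13008647 -0.21759306]
the job is handed in; nothing more can be done
```

The job is done and handed in at about 24 s of the 72 s allowed. I opened the lid to its stop and leaned the canister over the left ledge. After letting go, I regripped it 65 mm from the foot, raised the foot until the balls rolled out, and let it back down to lean as before.

**Last checks:**
- **Balls:** all four lie on the case floor.
- **Canister:** it is empty and leans with its mouth about 35 mm inside the ledge's outer edge. The foot is in the same place in the images as in the first lean; there is no direct measure of it touching the bench, only the upward force when I set it down.
- **Lid:** its edges match the 1.85 rad projection. When opening it I felt about 18 N at the stop.
- **Others:** the short tube, jar, tape roll and look-alikes look unmoved, and the gripper is clear of everything.

**Readings that disagreed:** position readings taken right at the end of a move lagged. Once this made me over-correct by about 17 mm in free air, which I fixed before gripping. In the first canister grasp the tool also stopped about 7 mm short with about 6 N of contact, possibly the palm brushing the rim; the tube did not move.

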